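# Spring the battery box lid with a stick through its slot

## Task

Take the long glue stick out of its wooden rest and, holding it near one end, reach with it through the slot of the grey battery box, feel for the hidden spring tab and press it gently so that the lid springs open. The stick has to be put down and taken again nearer its end first, because the tab lies deep; never ram the box. Afterwards lay the stick flat on the bench, clear of the box with its lid left open, and leave the other things where they are.

Things in the scene. Friction and masses are not known exactly. Their poses are not given: they have to be found in the camera images.
- stick_mid (a point): Centre of the long cream glue stick: a straight stiff rod 218 mm long, 11 to 12 mm thick, 16 to 25 g, both ends alike; its y axis runs along the rod. It starts in the groove of the wooden rest, its centre 25.5 mm above the bench.
- rest_mid (a point): Centre of the fixed wooden rest (236 x 70, 38 mm high), where the stick's centre lies. x axis along the groove, which is 15 mm wide, its floor 20 mm above the bench. In the two end blocks the rod lies 7 mm below their tops and cannot be gripped; between them is a finger scoop 70 mm long, open to both sides, its floor 5 mm above the bench: grip the rod there.
- slot (a point): Centre of the slot in the front wall of the grey box, at the outer face, 45 mm above the bench. x axis: level, straight into the box; y axis: along the slot; z up. The slot is 80 mm wide (y) and 24 mm high; the wall is 4 mm thick. Behind it the space is clear for 125 mm, from 10 to 60 mm above the bench and wider than the slot.
- battery_box: Fixed grey box, 190 x 190 mm, 84 mm high; origin under its centre, axes as the slot. 125 mm behind the face a rigid steel plate stands across the slot's width. Its one window, 36 mm wide, is centred anywhere within 26 mm of the slot's middle along y: unseen, not reported, found by touch. The spring tab fills the window, 10 mm behind the plate's face. The stick must not push the box with over 25 N.
- lid (a joint): Angle of the box's lid, rad: 0 shut and latched, 0.85 fully open; hinged at the back edge of the top, far from the slot. The tab, pressed along the slot's +x, starts to move at 2 N, frees the lid after some 5 mm at 4 N and stops dead at 10 mm. The lid then springs open by itself in about half a second and stays open. The plate beside the window is rigid and does nothing.
- long_stick: The long glue stick as a whole; origin on its underside at mid-length, y axis along it. To press the tab it must reach about 142 mm into the box, so the fingers must hold it more than 155 mm from the tip that goes in; from the rest it can be gripped only near its middle, too close to both tips.
- short_stick: a shorter cream hot-melt glue stick, 11 x 170 x 11 mm, lying loose on the bench; not to be used; origin at the centre of its underside; leave it alone
- pencil: a pencil, 9 x 172 x 9 mm, lying on the bench; origin at the centre of its underside; leave it alone
- clock_motor: a black clock movement, 56 x 56 x 33 mm, shaft up; origin at the centre of its underside; leave it alone
- tape_roll: a roll of masking tape lying flat, 104 mm across, 24 mm high; origin at the centre of its underside; leave it alone
- tweezers: steel tweezers, 13 x 138 x 8 mm; origin at the centre of its underside; leave it alone
- marker: a paint marker, 15 x 133 x 15 mm; origin at the centre of its underside; leave it alone
- screwdriver: a screwdriver, 25 x 177 x 25 mm; origin at the centre of its underside; leave it alone

How it is judged:
On the way, in this order (a step that is already met when the one before it is completed fails the run):
1. the long stick is lifted out of its rest (height (world z) of stick_mid above 0.042 m), for 0.1 s.
2. the lid springs open while the stick reaches through the slot (value of joint lid above 0.25 rad and distance between stick_mid and slot below 0.09 m), for 0.05 s.
At the end, for the whole second after the job is handed in: The lid stands open (more than 0.6 rad) and the long stick lies still and flat on the bench top (its centre less than 12 mm above it, level within 4 degrees), outside the box with its centre more than 120 mm from the slot (value of joint lid above 0.6 rad and height (world z) of stick_mid below 0.012 m and distance between stick_mid and slot above 0.12 m and angle between stick_mid's own y axis and vertical between 1.5 and 1.64 rad and linear speed of long_stick below 0.02 m/s); the robot touches nothing.
It fails at once if the stick pushes on the box or its latch with more than 25 N (contact force between long_stick and battery_box above 25 N).
It fails at once if another loose thing on the bench is moved by more than 25 mm (distance of any of short_stick, pencil, clock_motor, tape_roll, tweezers, marker, screwdriver from where it was at the start of the episode above 0.025 m).
It also fails if it takes over 67 s, if anything falls off the work surface, if the arm or the gripper's body presses on something with over 40 N, if the wrist force passes 120 N, or if a joint passes its speed limit or range.

## Robot

A 6-joint arm with a two-finger parallel gripper is mounted at the origin on the work surface; the furniture and walls round the work are solid. World frame = base frame: x ahead of the robot, y to its left, z up, the work surface at z = 0. Lengths are in m, angles in rad, forces in N, time in s.
With the tool pointing down it reaches from about 0.35 to 0.85 m from the base axis. Payload 8.1 kg.
Tool frame: the origin (TCP) lies at the centre of the arm's flange, where the gripper is bolted on; the fingertips stand 186 mm ahead of it and the grasp point (between the pads) lies 167 mm ahead of it; z points along the fingers, y is the direction in which the jaws open and shut (so a half turn about z gives the same grasp; the last joint's range is limited). The gripper opens to 93 mm and grips with 3 to 60 N. Pads are 15 mm wide; open, the fingers measure 128 mm over their backs; the gripper's body (75 mm by 188 mm) begins 65 mm behind the grasp point.
Start: joints at [-1.347, 0.13, 1.488, -0, 1.523, -0.085], TCP at [0.182, -0.572, 0.405] pointing down, gripper open.
Joint ranges: [-2.96, 2.96], [-0.89, 2.26], [0.02, 2.5], [-1.34, 4.48], [0, 2.73], [-2.66, 2.66]. Speed limits (rad/s): [2.39, 2.39, 2.79, 3.14, 3.14, 3.14].

## Interface

Orientations are given as a rotation vector (axis times angle).
In Python, from plant import robot, viewer, order gives the robot as it stands.
- The arm moves only by the tool apply_moves, never from a script. Its argument "deltas" is a list of rows, each a list of 3 entries, a list of its own where there are three numbers: the finger opening in mm, from 0 to 93, then the shift along the tool's x, y, z in mm, then the turn about the tool's z in rad. In form: [[grip, [dx, dy, dz], yaw], ...]. A call has 1 to 5 rows; each row shifts and turns the commanded pose from where the row before left it, along the tool's axes as they then stand; what a row does not reach is not made up. A row lasts 1/8 s, in which the tool goes at most 62.5 mm and 10.7 degrees, less where a joint would pass 70% of its speed; a pose out of reach is approached as far as the arm can. A call is refused whole if a number of a shift passes 62.5 or a number of a turn 0.188, either way. A call with a gripper value outside its range is refused whole. The fingers move at their own pace and stop on an object; "grip_force" is the grip in N (left out, the last holds). Time passes only in rows, so rows that do not move let the fingers close. It gives the time, the measured TCP pose, the force and the opening at its end, in the units of the state.
- robot.read_state(): the state, without advancing time (a new reading comes with each control period).
- viewer.read_camera(name): name is "scene" or "top"; returns the picture (420x560x3 uint8, blue, green, red); there is no depth.
- viewer.get_calibration(name): a dict with "fx", "fy", "cx", "cy" (pixels), "R" (3x3) and "t" (3): a world point X has camera coordinates R X + t. Camera axes: x right, y down, z forward; pixel columns grow to the right and rows downward; lengths in m; the calibration is good to about 2 mm. A picture is of the moment at which its call begins. get_calibration takes no time and is no camera call.
- order.close_job(): hands the job in, once; it reports no verdict.
The state is a dict: "t": time; "q": joint angles; "dq": joint speeds; "joint_torque": joint torques, N m; "tool_pos": TCP position; "orientation": TCP orientation; "force": force on the tool from outside, world axes, zero at the start; "wrist_torque": the same for the moment, N m; "opening": finger opening in m.
Only numpy, scipy, OpenCV 4.12 (cv2) and the standard library are available. Lean on these libraries where they do the work, as an engineer would, in place of code of your own. Each camera call takes 0.05 s, during which the arm holds its last target. There are 200 camera calls.

## Working session

There is one attempt and no reset: what is moved stays moved. The work goes in short steps, Python scripts to look and compute and a tool call to move; the robot and the scene stay as the last step left them, time stands still between calls to the robot, and variables do not carry over. Pictures are saved under pics/ and viewed, about 8 in all and at most 12, crops included, and the job is handed in when it is done.

Besides the shell and the picture viewer there is one more tool, called after "Call:" as name(argument=value, ...), one argument or row to a line, values as JSON. apply_moves: Moves the arm, as the interface text tells. Its arguments: {"type":"object","properties":{"deltas":{"type":"array"},"grip_force":{"type":"number"}},"required":["deltas"]}

```bash
mkdir -p pics; ls
python3 - <<'E'
from plant import robot, viewer, order
import cv2,numpy as np
for n in("scene","top"):
    cv2.imwrite(f"pics/{n}0.png",viewer.read_camera(n)); c=viewer.get_calibration(n); print(n,{k:np.round(v,4).tolist() for k,v in c.items()})
print(robot.read_state())
E
```

```text
pics
scene {'fx': 520.2962, 'fy': 520.2962, 'cx': 288.9364, 'cy': 202.4974, 'R': [[0.9682, 0.2493, -0.0191], [0.1219, -0.5373, -0.8345], [-0.2183, 0.8057, -0.5506]], 't': [-0.5499, 0.0668, 1.6213]}
top {'fx': 393.9811, 'fy': 393.9811, 'cx': 284.4746, 'cy': 210.6566, 'R': [[-0.0267, -0.9995, -0.0142], [-0.9952, 0.0279, -0.094], [0.0944, 0.0116, -0.9955]], 't': [0.1241, 0.5186, 1.1262]}
{'t': 0.1, 'q': array([-1.34739032e+00,  1.31037739e-01,  1.48914947e+00, -7.50112023e-06,
        1.52300573e+00, -8.54245019e-02]), 'dq': array([ 4.04659545e-04, -9.28842823e-04, -2.35794666e-03,  8.75285464e-05,
        1.22437705e-03,  3.88148914e-04]), 'joint_torque': array([ 1.29628621e-03, -5.61341643e+01, -4.93095481e+01,  7.70521467e-02,
        2.91094906e-02, -5.22564221e-05]), 'tool_pos': array([ 0.18232704, -0.57141085,  0.40383221]), 'orientation': array([-3.10263576e+00, -4.82939402e-01,  1.84933561e-04]), 'force': array([ 0.27655375, -0.27550523,  0.72402362]), 'wrist_torque': array([ 0.02133311,  0.00010262, -0.07219052]), 'opening': 0.09337279084659457}
```

View pics/top0.png

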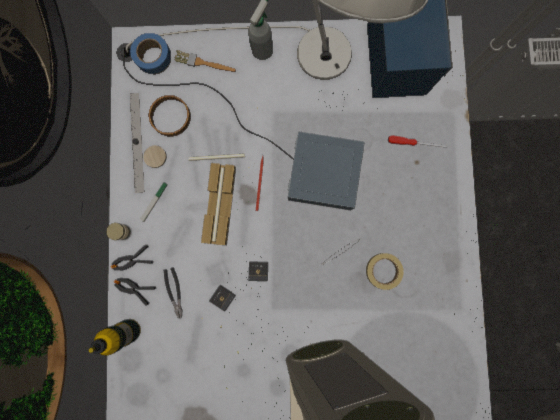

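View pics/scene0.png

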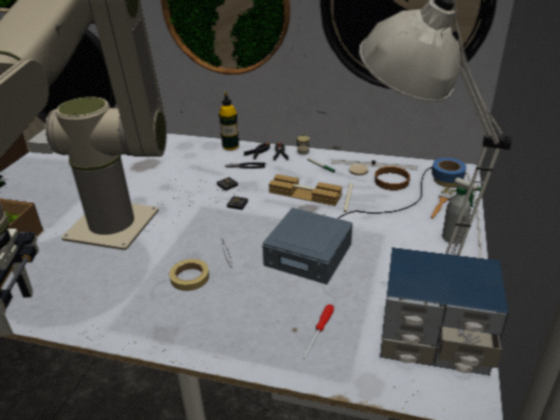

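Run:
```python
import cv2,numpy as np
s=cv2.imread("pics/scene0.png");t=cv2.imread("pics/top0.png")
a=cv2.resize(s[165:285,225:385],(800,600),interpolation=3)
a=cv2.convertScaleAbs(a,alpha=1.5)
b=cv2.resize(t[120:280,180:380],(800,640),interpolation=3)[:600]
b=cv2.convertScaleAbs(b,alpha=1.3)
cv2.imwrite("pics/c1.png",a);cv2.imwrite("pics/c2.png",b)
```

```text
(no output)
```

View pics/c1.png

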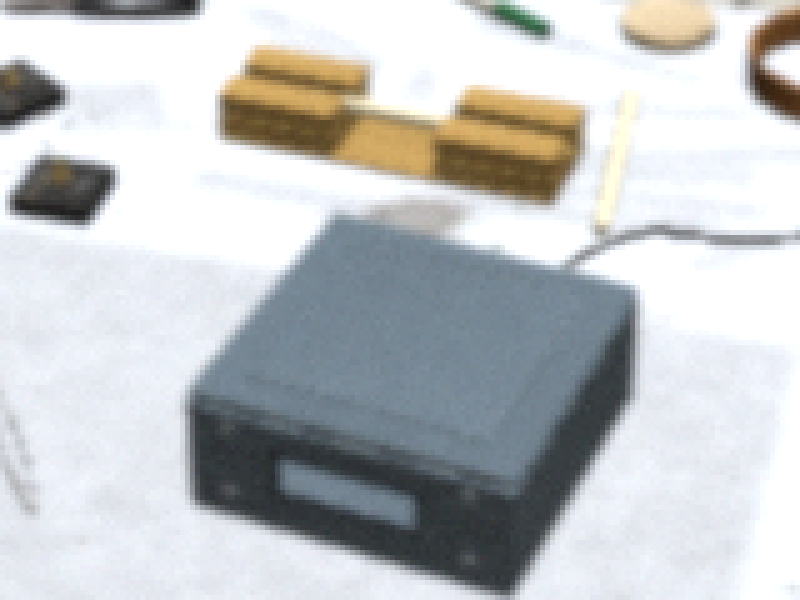

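View pics/c2.png

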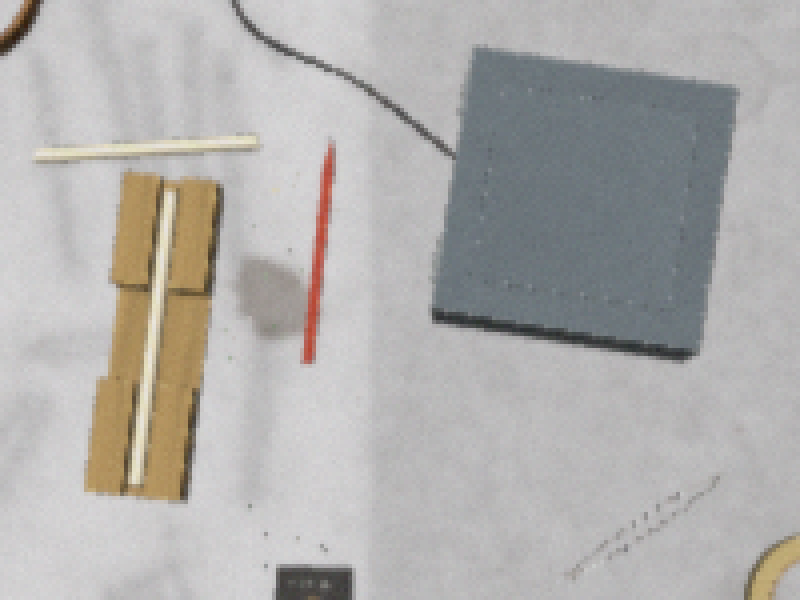

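```bash
cat > h.py <<'E'
import numpy as np,cv2
from plant import robot,viewer,order
def ray(n,u,v,z):
    c=viewer.get_calibration(n);R,t=np.array(c["R"]),np.array(c["t"])
    C=-R.T@t; d=R.T@np.array([(u-c["cx"])/c["fx"],(v-c["cy"])/c["fy"],1]); return C+d*(z-C[2])/d[2]
def proj(n,X):
    c=viewer.get_calibration(n);p=np.array(c["R"])@X+np.array(c["t"]);return np.array([c["fx"]*p[0]/p[2]+c["cx"],c["fy"]*p[1]/p[2]+c["cy"]])
def ends(n,m,z):  # rod axis ends from mask
    v,u=np.nonzero(m);P=np.c_[u,v].astype(float);c=P.mean(0);_,_,V=np.linalg.svd(P-c,full_matrices=False);s=(P-c)@V[0]
    return [ray(n,*(c+V[0]*k),z) for k in(s.min()-.5,s.max()+.5)]
E
python3 - <<'E'
from h import *
np.set_printoptions(precision=4,suppress=True)
t=cv2.imread("pics/top0.png");s=cv2.imread("pics/scene0.png")
# box top
hsv=cv2.cvtColor(t,cv2.COLOR_BGR2HSV)
m=((hsv[...,1]>40)&(hsv[...,0]>90)&(hsv[...,0]<115)&(hsv[...,2]>70)).astype(np.uint8)
m[:110]=0;m[230:]=0;m[:,:270]=0;m[:,380:]=0
m=cv2.morphologyEx(m,cv2.MORPH_OPEN,np.ones((3,3)))
c=max(cv2.findContours(m,0,1)[0],key=cv2.contourArea)
bx=cv2.boxPoints(cv2.minAreaRect(c));q=np.array([ray("top",*p,.084) for p in bx])
print("top px",bx.tolist());print(q,"sides",[np.linalg.norm(q[i]-q[i-1]) for i in range(4)])
# stick cream in the groove
m=((t.min(2)>0)&(hsv[...,1]<90)&(hsv[...,2]>170)&(np.indices(t.shape[:2])[1]>205)&(np.indices(t.shape[:2])[1]<232)).astype(np.uint8)
m[:166]=0;m[242:]=0
n,l,st,_=cv2.connectedComponentsWithStats(m);print(st[1:6].tolist())
E
```

```text
Traceback (most recent call last):
ValueError: max() iterable argument is empty
```

Run:
```python
from h import *
t=cv2.imread("pics/top0.png");h=cv2.cvtColor(t,cv2.COLOR_BGR2HSV);s=cv2.imread("pics/scene0.png");hs=cv2.cvtColor(s,cv2.COLOR_BGR2HSV)
for v,u in[(170,325),(150,310),(170,280),(170,375),(205,219),(180,222),(190,235),(190,213),(205,228),(155,215)]:print("top",u,v,t[v,u],h[v,u])
for v,u in[(263,294),(270,275),(255,275),(240,300),(187,305)]:print("sc",u,v,s[v,u],hs[v,u])
```

```text
top 325 170 [95 88 82] [106  35  95]
top 310 150 [95 92 84] [98 30 95]
top 280 170 [142 142 143] [  0   2 143]
top 375 170 [141 141 141] [  0   0 141]
top 219 205 [110 128 137] [ 20  50 137]
top 222 180 [115 135 144] [ 21  51 144]
top 235 190 [151 149 150] [135   3 151]
top 213 190 [ 71 113 135] [ 20 121 135]
top 228 205 [ 66 103 125] [ 19 120 125]
top 215 155 [141 149 154] [ 18  22 154]
sc 294 263 [98 89 79] [104  49  98]
sc 275 270 [146 143 138] [101  14 146]
sc 275 255 [34 33 29] [96 38 34]
sc 300 240 [100  91  79] [103  54 100]
sc 305 187 [135 154 160] [ 23  40 160]
```

Run:
```python
from h import *
np.set_printoptions(precision=4,suppress=True)
t=cv2.imread("pics/top0.png");s=cv2.imread("pics/scene0.png");h=cv2.cvtColor(t,cv2.COLOR_BGR2HSV);hs=cv2.cvtColor(s,cv2.COLOR_BGR2HSV)
m=((h[...,1]>15)&(h[...,0]>85)&(h[...,0]<125)&(h[...,2]>70)&(h[...,2]<118)).astype(np.uint8)
m[:120]=0;m[220:]=0;m[:,:275]=0;m[:,375:]=0
m=cv2.morphologyEx(m,cv2.MORPH_OPEN,np.ones((3,3)))
c=max(cv2.findContours(m,0,1)[0],key=cv2.contourArea)
q=cv2.boxPoints(cv2.minAreaRect(c));print("px",q.tolist());q=np.array([ray("top",*p,.084) for p in q])
print(q,[np.linalg.norm(q[i]-q[i-1]).round(4) for i in range(4)])
m=np.zeros(t.shape[:2],np.uint8)
x,y=np.meshgrid(np.arange(560),np.arange(420))
corr=(abs(x-(222-(y-168)*.11))<7)&(y>163)&(y<246)
m[corr&(h[...,1]<85)&(h[...,1]>33)&(h[...,2]>105)]=1
n,l,st,_=cv2.connectedComponentsWithStats(m);k=1+st[1:,4].argmax();print(st[k])
e=ends("top",l==k,.0255);print("stick",e,np.linalg.norm(e[0]-e[1]),(e[0]+e[1])/2)
# rest wood
m=((h[...,1]>90)&(h[...,0]>12)&(h[...,0]<28)&(x>195)&(x<245)&(y>155)&(y<255)).astype(np.uint8)
c=np.vstack([c for c in cv2.findContours(m,0,1)[0] if cv2.contourArea(c)>20]);r=cv2.minAreaRect(c)
print("rest px",r,ray("top",*r[0],.038))
# screwdriver, tape, tweezers
for nm,(a,b) in dict(sd=((388,141),(447,147)),tw=((322,264),(361,238)),tape=((366,271),(403,271)),pen=((263,156),(257,210))).items():print(nm,ray("top",*a,.01),ray("top",*b,.01))
# slot in scene
m=((hs[...,2]>60)&(x>270)&(x<315)&(y>245)&(y<280)).astype(np.uint8)
n,l,st,ce=cv2.connectedComponentsWithStats(m);print(st[1:].tolist(),ce[1:].tolist())
```

```text
px [[287.6648864746094, 196.78921508789062], [298.0108337402344, 131.26486206054688], [364.2027282714844, 141.71621704101562], [353.8567810058594, 207.24057006835938]]
[[ 0.5548  0.0993  0.084 ]
 [ 0.7405  0.0649  0.084 ]
 [ 0.7046 -0.1201  0.084 ]
 [ 0.5204 -0.0831  0.084 ]] [np.float64(0.1856), np.float64(0.1888), np.float64(0.1885), np.float64(0.1879)]
[212 167  13  75 232]
stick [array([0.6581, 0.2903, 0.0255]), array([0.4375, 0.3193, 0.0255])] 0.22257854807857172 [0.5478 0.3048 0.0255]
rest px ((218.26925659179688, 203.84617614746094), (24.558876037597656, 79.75433349609375), 7.125016689300537) [0.5459 0.3013 0.038 ]
sd [ 0.7245 -0.2061  0.01  ] [ 0.7008 -0.3809  0.01  ]
tw [0.3638 0.0046 0.01  ] [ 0.4364 -0.1123  0.01  ]
tape [ 0.3402 -0.1225  0.01  ] [ 0.3375 -0.2298  0.01  ]
pen [0.6899 0.1701 0.01  ] [0.5275 0.1914 0.01  ]
[[271, 246, 44, 15, 362], [281, 257, 27, 14, 182], [271, 267, 42, 13, 282]] [[297.939226519337, 250.40055248618785], [294.03846153846155, 263.3626373626374], [284.9255319148936, 275.1489361702128]]
```

```bash
cat >> h.py <<'E'
from scipy.spatial.transform import Rotation as Rn
def pose():
    s=robot.read_state();R=Rn.from_rotvec(s["orientation"]).as_matrix();return s,np.array(s["tool_pos"]),R,np.arctan2(R[1,0],R[0,0])
def plan(target,th=None):
    s,p,R,a=pose();yaw=0 if th is None else -((th-a+np.pi)%(2*np.pi)-np.pi)
    b=a if th is None else th
    Rt=np.array([[np.cos(b),np.sin(b),0],[np.sin(b),-np.cos(b),0],[0,0,-1]])
    d=Rt.T@(np.array(target)-p)*1000
    print("t",round(s["t"],2),"p",np.round(p,4),"thx",round(a,4),"tilt",np.round(R[2],3),"F",np.round(s["force"],2),"op",round(s["opening"]*1000,1),"q6",round(s["q"][5],2))
    print("yaw",round(yaw,3),"then tool shift mm",np.round(d,1),"rows>=",np.linalg.norm(d)/60)
E
python3 - <<'E'
from h import *
print(proj("scene",np.array([.6125,-.1016,.045])))
plan([.5478,.3048,.40],-.131)
E
```

```text
[295.31761022 262.22950463]
t 0.1 p [ 0.1823 -0.5714  0.4038] thx 0.3088 tilt [ 0.    -0.002 -1.   ] F [ 0.28 -0.28  0.72] op 93.4 q6 -0.09
yaw 0.44 then tool shift mm [ 247.9 -916.4    3.8] rows>= 15.823072388482212
```

Call:
apply_moves(
  deltas=[
    [93, [0, 0, 0], 0.15],
    [93, [0, 0, 0], 0.15],
    [93, [0, 0, 0], 0.14],
    [93, [31, -53, 0], 0],
    [93, [31, -53, 0], 0],
  ],
  grip_force=25,
)

```text
t: 0.72
tool_pos: [0.258, -0.4736, 0.4038]
orientation: [-3.133, 0.209, 0.001]
force: [1.9, -0.3, -0.2]
opening: 0.0932
```

Call:
apply_moves(
  deltas=[
    [93, [31, -53, 0], 0],
    [93, [31, -53, 0], 0],
    [93, [31, -53, 0], 0],
    [93, [31, -53, 0], 0],
    [93, [31, -53, 0], 0],
  ],
)

```text
t: 1.35
tool_pos: [0.4468, -0.2303, 0.4045]
orientation: [-3.135, 0.206, 0.0]
force: [1.3, -0.7, -0.4]
opening: 0.093
```

Call:
apply_moves(
  deltas=[
    [93, [31, -53, 0], 0],
    [93, [0, -61, 0], 0],
    [93, [0, -61, 0], 0],
    [93, [0, -61, 0], 0],
    [93, [0, -61, 0], 0],
  ],
)

```text
t: 1.98
tool_pos: [0.5154, 0.0602, 0.4045]
orientation: [3.135, -0.206, -0.0]
force: [1.3, 0.4, 0.6]
opening: 0.0928
```

Call:
apply_moves(
  deltas=[
    [80, [0, -61, 30], 0],
    [80, [0, -61, 30], 0],
    [80, [0, -61, 30], 0],
    [80, [0, 0, 30], 0],
    [80, [0, 0, 0], 0],
  ],
)

```text
t: 2.6
tool_pos: [0.536, 0.2252, 0.2884]
orientation: [3.132, -0.204, -0.01]
force: [-0.1, -0.3, 0.4]
opening: 0.0798
```

Run:
```python
from h import *
plan([.5478,.3048,.198],-.131)
```

```text
t 2.6 p [0.536  0.2252 0.2884] thx -0.1299 tilt [-0.006  0.003 -1.   ] F [-0.08 -0.35  0.44] op 79.8 q6 2.01
yaw 0.001 then tool shift mm [  1.3 -80.5  90.4] rows>= 2.017284467239048
```

Call:
apply_moves(
  deltas=[
    [80, [1, -40, 0], 0],
    [80, [0, -39, 0], 0],
    [80, [0, 0, 0], 0],
  ],
)

```text
t: 2.98
tool_pos: [0.5495, 0.3046, 0.2939]
orientation: [-3.133, 0.204, -0.003]
force: [-0.1, 0.1, 0.6]
opening: 0.0797
```

Run:
```python
from h import *
cv2.imwrite("pics/t1.png",cv2.resize(viewer.read_camera("top")[130:260,160:320],(800,600),interpolation=3))
plan([.547,.303,.198],-.131)
```

```text
t 3.02 p [0.5494 0.3034 0.2935] thx -0.1306 tilt [ 0.001 -0.001 -1.   ] F [ 0.14 -1.53  0.26] op 80.1 q6 2.12
yaw 0.0 then tool shift mm [-2.3  0.7 95.5] rows>= 1.5917729867579928
```

View pics/t1.png

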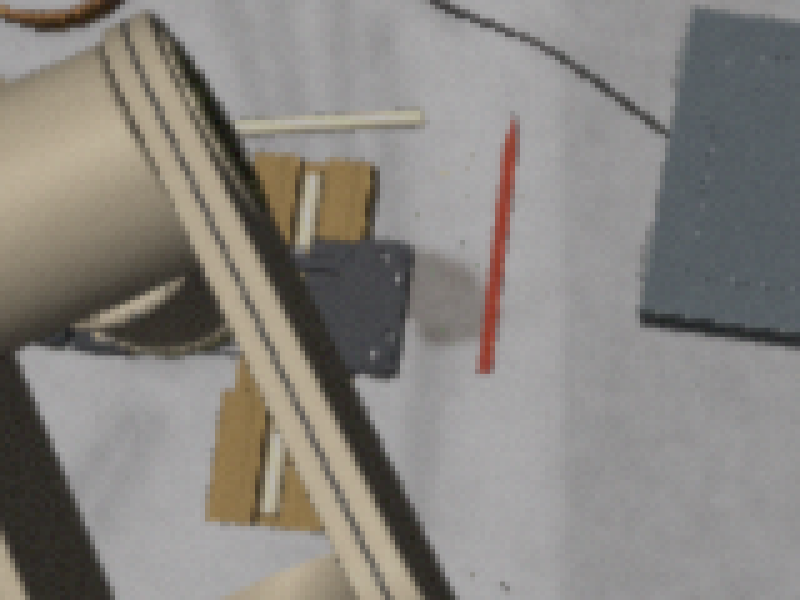

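The gripper (crop around (360,310)) sits over the middle of the rest, jaws across the stick (stick visible at (312,200) and (270,470)). I descend and grip.

Call:
apply_moves(
  deltas=[
    [80, [-2, 0, 40], 0],
    [80, [0, 0, 35], 0],
    [80, [0, 0, 15], 0],
    [80, [0, 0, 5], 0],
    [80, [0, 0, 0], 0],
  ],
)

```text
t: 3.65
tool_pos: [0.5476, 0.3033, 0.1982]
orientation: [-3.134, 0.207, -0.002]
force: [-0.5, -0.2, -0.3]
opening: 0.0798
```

Call:
apply_moves(
  deltas=[
    [0, [0, 0, 0], 0],
    [0, [0, 0, 0], 0],
    [0, [0, 0, 0], 0],
    [0, [0, 0, 0], 0],
    [0, [0, 0, 0], 0],
  ],
)

```text
t: 4.28
tool_pos: [0.547, 0.3035, 0.197]
orientation: [3.135, -0.206, -0.0]
force: [-0.2, 0.2, -0.4]
opening: 0.0346
```

Call:
apply_moves(
  deltas=[
    [0, [0, 0, 0], 0],
    [0, [0, 0, 0], 0],
    [0, [0, 0, 0], 0],
  ],
)

```text
t: 4.65
tool_pos: [0.547, 0.3035, 0.197]
orientation: [3.135, -0.206, -0.0]
force: [0.5, -0.3, -0.5]
opening: 0.0109
```

Call:
apply_moves(
  deltas=[
    [0, [0, 0, 0], 0],
    [0, [0, 0, -15], 0],
    [0, [0, 0, -30], 0],
    [0, [0, 0, -50], 0],
    [0, [0, 0, -50], 0],
  ],
)

```text
t: 5.28
tool_pos: [0.5468, 0.3034, 0.3444]
orientation: [-3.135, 0.206, -0.001]
force: [0.1, 0.4, 0.2]
opening: 0.0106
```

Call:
apply_moves(
  deltas=[
    [0, [0, 0, 0], -0.17],
    [0, [0, 0, 0], -0.17],
    [0, [0, 0, 0], -0.17],
    [0, [0, 0, 0], -0.17],
    [0, [0, 0, 0], -0.17],
  ],
)

```text
t: 5.9
tool_pos: [0.547, 0.3035, 0.3434]
orientation: [-2.938, -1.113, -0.002]
force: [0.1, -0.1, 0.3]
opening: 0.0111
```

Call:
apply_moves(
  deltas=[
    [0, [0, 0, 0], -0.17],
    [0, [0, 0, 0], -0.17],
    [0, [0, 0, 0], -0.17],
    [0, [0, 0, 0], -0.15],
    [0, [0, 0, 0], 0],
  ],
)

```text
t: 6.52
tool_pos: [0.547, 0.3035, 0.3431]
orientation: [2.425, 1.997, 0.002]
force: [0.1, -0.3, -0.1]
opening: 0.0114
```

Run:
```python
from h import *
plan([.584,-.249,.34],1.381)
```

```text
t 6.53 p [0.547  0.3035 0.3431] thx 1.3779 tilt [ 0.001  0.001 -1.   ] F [ 0.12 -0.28 -0.11] op 11.4 q6 0.62
yaw -0.003 then tool shift mm [-535.6  140.5    3.1] rows>= 9.229180253486529
```

Call:
apply_moves(
  deltas=[
    [0, [-49, 12, 0], -0.003],
    [0, [-49, 13, 0], 0],
    [0, [-49, 13, 0], 0],
    [0, [-49, 13, 0], 0],
    [0, [-49, 13, 0], 0],
  ],
)

```text
t: 7.15
tool_pos: [0.5636, 0.0492, 0.3429]
orientation: [2.425, 1.996, 0.001]
force: [0.5, -0.3, 0.1]
opening: 0.0109
```

Call:
apply_moves(
  deltas=[
    [0, [-49, 13, 0], 0],
    [0, [-49, 13, 0], 0],
    [0, [-49, 13, 0], 0],
    [0, [-49, 13, 0], 0],
    [0, [-49, 13, 0], 0],
  ],
)

```text
t: 7.78
tool_pos: [0.5814, -0.2037, 0.3429]
orientation: [2.425, 1.996, 0.001]
force: [0.5, -0.4, -0.0]
opening: 0.0111
```

Call:
apply_moves(
  deltas=[
    [0, [-45, 11, 0], 0],
    [0, [0, 0, 30], 0],
    [0, [0, 0, 30], 0],
    [0, [0, 0, 0], 0],
  ],
)

```text
t: 8.28
tool_pos: [0.5826, -0.2479, 0.2794]
orientation: [-2.421, -1.995, 0.003]
force: [-0.4, 0.1, 0.1]
opening: 0.0111
```

Run:
```python
from h import *
im=[viewer.read_camera(n) for n in("top","scene")]
cv2.imwrite("pics/t2.png",np.hstack([cv2.resize(im[0][120:280,270:470],(400,320)),cv2.resize(im[1][190:350,180:380],(400,320))]))
plan([.584,-.249,.19],1.381)
```

```text
t 8.38 p [ 0.584  -0.2483  0.283 ] thx 1.3801 tilt [-0.  0. -1.] F [ 0.35 -0.57  0.09] op 11.1 q6 -0.29
yaw -0.001 then tool shift mm [-0.7  0.1 93. ] rows>= 1.5507699689472312
```

View pics/t2.png

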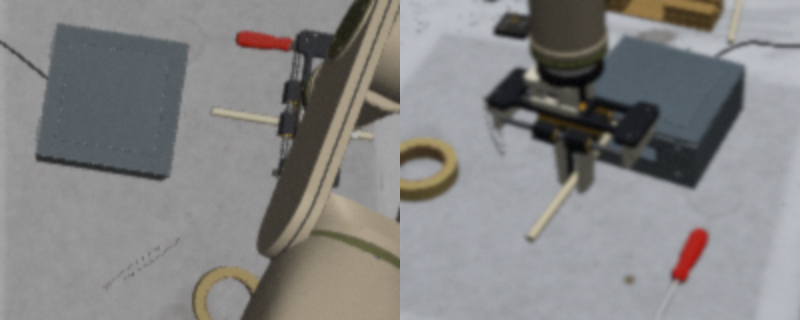

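Call:
apply_moves(
  deltas=[
    [0, [0, 0, 45], 0],
    [0, [0, 0, 35], 0],
    [0, [0, 0, 9], 0],
    [0, [0, 0, 4], 0],
    [0, [0, 0, 1], 0],
  ],
)

```text
t: 9.0
tool_pos: [0.5848, -0.2488, 0.1901]
orientation: [2.419, 2.0, 0.002]
force: [0.6, -0.9, 0.9]
opening: 0.0107
```

Call:
apply_moves(
  deltas=[
    [0, [0, 0, 0], 0],
    [15, [0, 0, 0], 0],
    [20, [0, 0, 0], 0],
    [26, [0, 0, 0], 0],
    [26, [0, 0, 0], 0],
  ],
)

```text
t: 9.62
tool_pos: [0.5838, -0.2483, 0.188]
orientation: [-2.421, -2.002, 0.0]
force: [-0.4, -0.7, -0.1]
opening: 0.0256
```

Call:
apply_moves(
  deltas=[
    [26, [0, 0, 0], 0],
    [26, [0, 0, 0], 0],
    [26, [0, 0, 0], 0],
  ],
)

```text
t: 10.0
tool_pos: [0.5838, -0.2483, 0.188]
orientation: [-2.421, -2.002, 0.0]
force: [0.6, -0.5, 0.0]
opening: 0.026
```

Run:
```python
from h import *
im=[viewer.read_camera(n) for n in("top","scene")]
cv2.imwrite("pics/t3.png",np.hstack([cv2.resize(im[0][120:280,310:510],(400,320)),cv2.resize(im[1][190:350,180:380],(400,320))]))
plan([.569,-.3275,.188],1.381)
```

```text
t 10.1 p [ 0.5838 -0.2483  0.188 ] thx 1.3818 tilt [ 0. -0. -1.] F [ 0.08 -0.53 -1.1 ] op 25.9 q6 -0.29
yaw 0.001 then tool shift mm [-80.6   0.4  -0. ] rows>= 1.3426029214437285
```

View pics/t3.png

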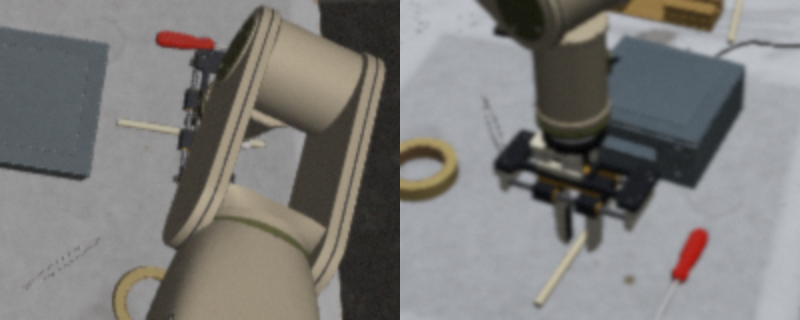

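Call:
apply_moves(
  deltas=[
    [34, [0, 0, -2], 0],
    [34, [-27, 0, 0], 0],
    [34, [-27, 0, 0], 0],
    [34, [-26, 0, 0], 0],
    [34, [0, 0, 2], 0],
  ],
)

```text
t: 10.72
tool_pos: [0.5684, -0.329, 0.1884]
orientation: [2.423, 1.998, 0.0]
force: [0.3, -0.3, -0.2]
opening: 0.0341
```

Run:
```python
from h import *
im=viewer.read_camera("top");sc=viewer.read_camera("scene")
cv2.imwrite("pics/raw4t.png",im);cv2.imwrite("pics/raw4s.png",sc)
h=cv2.cvtColor(im,cv2.COLOR_BGR2HSV);m=((h[...,1]>20)&(h[...,1]<100)&(h[...,0]>12)&(h[...,0]<35)&(h[...,2]>120)).astype(np.uint8)
m[:160]=0;m[205:]=0;m[:,:362]=0;m[:,450:]=0
n,l,st,_=cv2.connectedComponentsWithStats(m)
for k in range(1,n):
    if st[k,4]>20: e=ends("top",l==k,.006);print(st[k],e,np.arctan2(*(e[1]-e[0])[1::-1]))
plan([.569,-.3275,.188],1.381)
```

```text
[369 179  63  13 237] [array([ 0.60719133, -0.14282663,  0.006     ]), array([ 0.57230607, -0.32764482,  0.006     ])] -1.7573558518872956
t 10.82 p [ 0.5685 -0.327   0.1875] thx 1.3809 tilt [ 0.001 -0.001 -1.   ] F [0.14 0.37 0.19] op 34.0 q6 -0.41
yaw -0.0 then tool shift mm [-0.4  0.5 -0.5] rows>= 0.014327327566814856
```

Call:
apply_moves(
  deltas=[
    [0, [0, 0, 0], 0],
    [0, [0, 0, 0], 0],
    [0, [0, 0, 0], 0],
    [0, [0, 0, 0], 0],
    [0, [0, 0, 0], 0],
  ],
)

```text
t: 11.45
tool_pos: [0.5689, -0.3268, 0.188]
orientation: [2.421, 2.002, 0.0]
force: [-0.6, 0.8, -0.2]
opening: 0.0111
```

Call:
apply_moves(
  deltas=[
    [0, [0, 0, 0], 0],
    [0, [0, 0, -10], 0],
    [0, [0, 0, -15], 0],
    [0, [0, 0, -14], 0],
    [0, [0, 0, 0], 0],
  ],
)

```text
t: 12.08
tool_pos: [0.5697, -0.3275, 0.2298]
orientation: [2.418, 1.999, 0.002]
force: [-0.2, -0.3, 0.1]
opening: 0.0107
```

Run:
```python
from h import *
im=viewer.read_camera("top");sc=viewer.read_camera("scene")
cv2.imwrite("pics/t5.png",np.hstack([cv2.resize(im[120:280,310:510],(400,320)),cv2.resize(sc[190:350,180:380],(400,320))]))
h=cv2.cvtColor(im,cv2.COLOR_BGR2HSV);m=((h[...,1]>20)&(h[...,1]<100)&(h[...,0]>12)&(h[...,0]<35)&(h[...,2]>120)).astype(np.uint8)
m[:160]=0;m[205:]=0;m[:,:362]=0;m[:,450:]=0
n,l,st,_=cv2.connectedComponentsWithStats(m)
for k in range(1,n):
    if st[k,4]>20: e=ends("top",l==k,.045);print(st[k],e,np.arctan2(*(e[0]-e[1])[1::-1]), proj("scene",e[0]))
S=np.array([.6125,-.1016]);u=np.array([np.cos(1.381),np.sin(1.381)])
p=np.array(robot.read_state()["tool_pos"])[:2];d=S-p
print("tool to slot along",d@u,"lateral(tool y)",d@np.array([u[1],-u[0]]))
plan([.569,-.3275,.2272],1.381)
```

```text
[372 176  63  14 240] [array([ 0.6088768 , -0.14425169,  0.045     ]), array([ 0.5743059 , -0.32229743,  0.045     ])] 1.3790140717295634 [290.0159424  272.39702995]
tool to slot along 0.22954299444011422 lateral(tool y) 0.0003283120022440415
t 12.18 p [ 0.5689 -0.327   0.2274] thx 1.3818 tilt [-0.     0.001 -1.   ] F [-0.18 -1.38 -1.19] op 11.0 q6 -0.41
yaw 0.001 then tool shift mm [-0.5  0.2  0.2] rows>= 0.010155249999830685
```

View pics/t5.png

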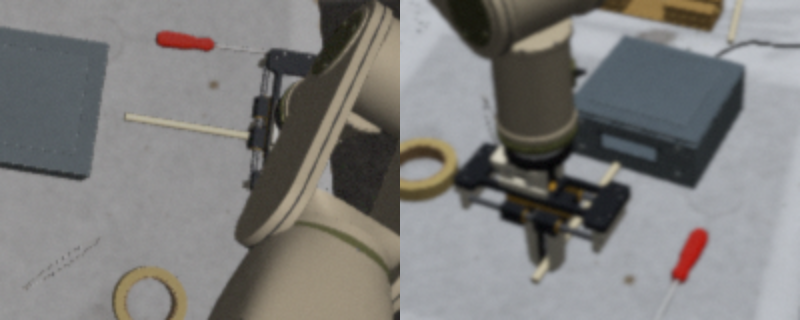

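Call:
apply_moves(
  deltas=[
    [0, [10, -3, 0], 0],
    [0, [15, 0, 0], 0],
    [0, [10, 0, 0], 0],
    [0, [5, 0, 0], 0],
    [0, [0, 0, 0], 0],
  ],
  grip_force=12,
)

```text
t: 12.8
tool_pos: [0.5736, -0.2865, 0.227]
orientation: [2.42, 2.003, -0.0]
force: [-0.2, 0.4, 0.1]
opening: 0.011
```

Call:
apply_moves(
  deltas=[
    [0, [3, 0, 0], 0],
    [0, [3, 0, 0], 0],
    [0, [3, 0, 0], 0],
    [0, [3, 0, 0], 0],
    [0, [3, 0, 0], 0],
  ],
)

```text
t: 13.42
tool_pos: [0.5762, -0.2721, 0.227]
orientation: [-2.421, -2.002, -0.0]
force: [0.9, 0.2, 0.4]
opening: 0.011
```

Run:
```python
from h import *
sc=viewer.read_camera("scene")
cv2.imwrite("pics/t6.png",cv2.convertScaleAbs(cv2.resize(sc[235:315,225:325],(800,640),interpolation=3)[:600],alpha=1.4))
plan([.569,-.3275,.2272],1.381)
```

```text
t 13.47 p [ 0.5763 -0.2718  0.227 ] thx 1.382 tilt [ 0. -0. -1.] F [ 0.52 -0.29  0.  ] op 10.8 q6 -0.33
yaw 0.001 then tool shift mm [-56.1   3.3  -0.2] rows>= 0.9361256945876106
```

View pics/t6.png

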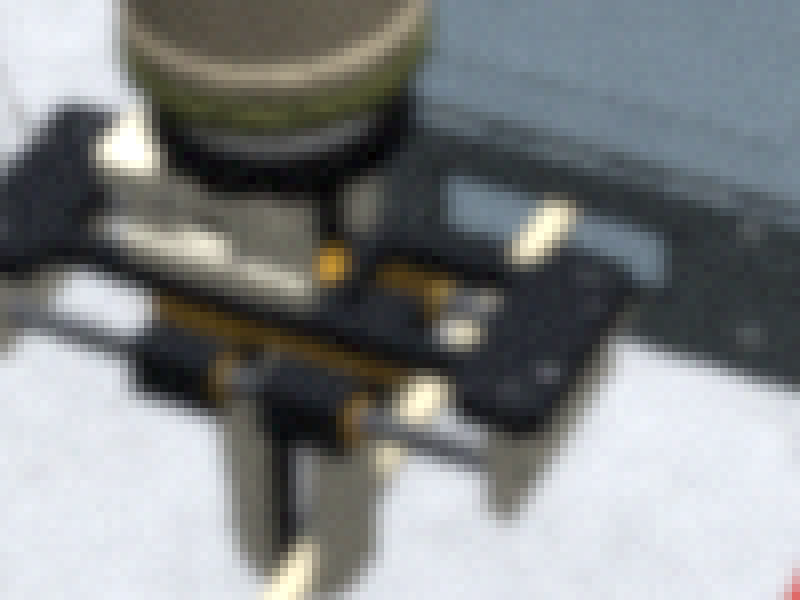

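Call:
apply_moves(
  deltas=[
    [0, [10, 2, 0], 0],
    [0, [20, 0, 0], 0],
    [0, [20, 0, 0], 0],
    [0, [20, 0, 0], 0],
    [0, [10, 0, 0], 0],
  ],
)

```text
t: 14.1
tool_pos: [0.5935, -0.1921, 0.227]
orientation: [-2.419, -2.004, -0.0]
force: [0.8, -0.2, -0.7]
opening: 0.0108
```

Call:
apply_moves(
  deltas=[
    [0, [8, 0, 0], 0],
    [0, [6, 0, 0], 0],
    [0, [3, 0, 0], 0],
    [0, [2, 0, 0], 0],
    [0, [1.5, 0, 0], 0],
  ],
)

```text
t: 14.72
tool_pos: [0.597, -0.1742, 0.227]
orientation: [2.421, 2.001, -0.0]
force: [0.9, 0.3, -0.6]
opening: 0.0113
```

Call:
apply_moves(
  deltas=[
    [0, [1.5, 0, 0], 0],
    [0, [1.5, 0, 0], 0],
    [0, [1, 0, 0], 0],
    [0, [1, 0, 0], 0],
    [0, [0, 0, 0], 0],
  ],
)

```text
t: 15.35
tool_pos: [0.598, -0.169, 0.227]
orientation: [2.421, 2.002, 0.0]
force: [-0.6, 0.4, -0.1]
opening: 0.0111
```

Call:
apply_moves(
  deltas=[
    [0, [1, 0, 0], 0],
    [0, [1, 0, 0], 0],
    [0, [1, 0, 0], 0],
    [0, [1, 0, 0], 0],
    [0, [0, 0, 0], 0],
  ],
)

```text
t: 15.98
tool_pos: [0.5987, -0.1651, 0.227]
orientation: [-2.421, -2.002, 0.0]
force: [-0.5, 0.3, -0.5]
opening: 0.0111
```

Call:
apply_moves(
  deltas=[
    [0, [1, 0, 0], 0],
    [0, [1, 0, 0], 0],
    [0, [0, 0, 0], 0],
  ],
)

```text
t: 16.35
tool_pos: [0.599, -0.1643, 0.2272]
orientation: [2.42, 2.0, -0.002]
force: [-2.0, -6.2, 0.2]
opening: 0.0109
```

Call:
apply_moves(
  deltas=[
    [0, [1, 0, 0], 0],
    [0, [1, 0, 0], 0],
    [0, [0, 0, 0], 0],
  ],
)

```text
t: 16.73
tool_pos: [0.5992, -0.1637, 0.2275]
orientation: [2.419, 1.998, -0.005]
force: [-2.6, -13.9, 0.2]
opening: 0.011
```

Call:
apply_moves(
  deltas=[
    [0, [-8, 0, 0], 0],
    [0, [0, 7, 0], 0],
    [0, [0, 7, 0], 0],
    [0, [0, 6, 0], 0],
    [0, [0, 0, 0], 0],
  ],
)

```text
t: 17.35
tool_pos: [0.6182, -0.1726, 0.2269]
orientation: [2.421, 2.003, 0.0]
force: [0.9, -0.9, 1.0]
opening: 0.0111
```

Call:
apply_moves(
  deltas=[
    [0, [2, 0, 0], 0],
    [0, [1, 0, 0], 0],
    [0, [1, 0, 0], 0],
    [0, [1, 0, 0], 0],
    [0, [0, 0, 0], 0],
  ],
)

```text
t: 17.98
tool_pos: [0.6185, -0.1683, 0.2271]
orientation: [2.421, 2.001, -0.001]
force: [-0.6, -3.8, -0.3]
opening: 0.0111
```

Call:
apply_moves(
  deltas=[
    [0, [1, 0, 0], 0],
    [0, [1, 0, 0], 0],
    [0, [0, 0, 0], 0],
  ],
)

```text
t: 18.35
tool_pos: [0.6187, -0.1677, 0.2273]
orientation: [2.42, 1.999, -0.003]
force: [-2.6, -10.9, 0.1]
opening: 0.0112
```

Run:
```python
from h import *
s,p,R,a=pose();u=np.array([np.cos(1.381),np.sin(1.381)])
def al(x):d=np.array(x)-[.6125,-.1016];return d@u*1000,d@np.array([u[1],-u[0]])*1000
print(al(p[:2]),s["force"],a);print("plate hit",al([.5992,-.1637]),al([.599,-.1643]),al([.5987,-.1651]))
```

```text
(np.float64(-63.78408380994899), np.float64(18.582955626347356)) [ -2.64534233 -10.91894375   0.14278719] 1.3810559448047453
plate hit (np.float64(-63.49401358860707), np.float64(-1.345451006088673)) (np.float64(-64.12097097337639), np.float64(-1.4286642122713014)) (np.float64(-64.96320278250585), np.float64(-1.572349909856311))
```

Call:
apply_moves(
  deltas=[
    [0, [-8, 0, 0], 0],
    [0, [0, -10, 0], 0],
    [0, [0, -10, 0], 0],
    [0, [0, -10, 0], 0],
    [0, [0, -9, 0], 0],
  ],
)

```text
t: 18.98
tool_pos: [0.5783, -0.1661, 0.227]
orientation: [-2.421, -2.002, -0.0]
force: [0.8, -0.4, 0.1]
opening: 0.0111
```

Call:
apply_moves(
  deltas=[
    [0, [2, 0, 0], 0],
    [0, [1, 0, 0], 0],
    [0, [1, 0, 0], 0],
    [0, [1, 0, 0], 0],
    [0, [0, 0, 0], 0],
  ],
)

```text
t: 19.6
tool_pos: [0.5802, -0.1615, 0.2269]
orientation: [-2.421, -2.002, 0.0]
force: [1.1, -0.2, 0.8]
opening: 0.0111
```

Call:
apply_moves(
  deltas=[
    [0, [1, 0, 0], 0],
    [0, [1, 0, 0], 0],
    [0, [0, 0, 0], 0],
  ],
)

```text
t: 19.98
tool_pos: [0.5805, -0.1595, 0.227]
orientation: [-2.421, -2.002, -0.0]
force: [0.9, 0.4, -0.0]
opening: 0.0111
```

Call:
apply_moves(
  deltas=[
    [0, [2, 0, 0], 0],
    [0, [2, 0, 0], 0],
    [0, [1, 0, 0], 0],
    [0, [1, 0, 0], 0],
    [0, [0, 0, 0], 0],
  ],
)

```text
t: 20.6
tool_pos: [0.5816, -0.1536, 0.227]
orientation: [-2.421, -2.002, 0.0]
force: [-0.7, 0.4, -0.3]
opening: 0.0112
```

Call:
apply_moves(
  deltas=[
    [0, [1, 0, 0], 0],
    [0, [1, 0, 0], 0],
    [0, [1, 0, 0], 0],
    [0, [1, 0, 0], 0],
    [0, [0, 0, 0], 0],
  ],
)

```text
t: 21.22
tool_pos: [0.5823, -0.1504, 0.2271]
orientation: [2.421, 2.001, -0.001]
force: [-2.7, -5.5, 0.3]
opening: 0.0114
```

Call:
apply_moves(
  deltas=[
    [0, [1, 0, 0], 0],
    [0, [1, 0, 0], 0],
    [0, [0, 0, 0], 0],
  ],
)

```text
t: 21.6
tool_pos: [0.5826, -0.1484, 0.2271]
orientation: [2.421, 2.001, -0.001]
force: [-1.1, -5.5, -0.4]
opening: 0.0107
```

Call:
apply_moves(
  deltas=[
    [0, [1, 0, 0], 0],
    [0, [1, 0, 0], 0],
    [0, [0, 0, 0], 0],
  ],
)

```text
t: 21.98
tool_pos: [0.5831, -0.146, 0.227]
orientation: [2.421, 2.002, -0.0]
force: [-0.7, -3.2, -0.3]
opening: 0.011
```

Call:
apply_moves(
  deltas=[
    [0, [1, 0, 0], 0],
    [0, [0, 0, 0], 0],
  ],
)

```text
t: 22.22
tool_pos: [0.5833, -0.1448, 0.227]
orientation: [-2.421, -2.002, -0.0]
force: [-1.7, -2.3, -1.0]
opening: 0.0107
```

Run:
```python
from h import *
im=viewer.read_camera("top");sc=viewer.read_camera("scene")
cv2.imwrite("pics/t7.png",np.hstack([cv2.resize(im[100:260,250:450],(400,320)),cv2.resize(sc[150:310,200:400],(400,320))]))
plan([.5,-.3,.227],1.381)
```

```text
t 22.32 p [ 0.5832 -0.1448  0.2269] thx 1.3819 tilt [ 0. -0. -1.] F [-0.14 -2.89 -0.55] op 11.3 q6 -0.14
yaw 0.001 then tool shift mm [-1.681e+02 -5.250e+01 -1.000e-01] rows>= 2.9350336738119727
```

View pics/t7.png

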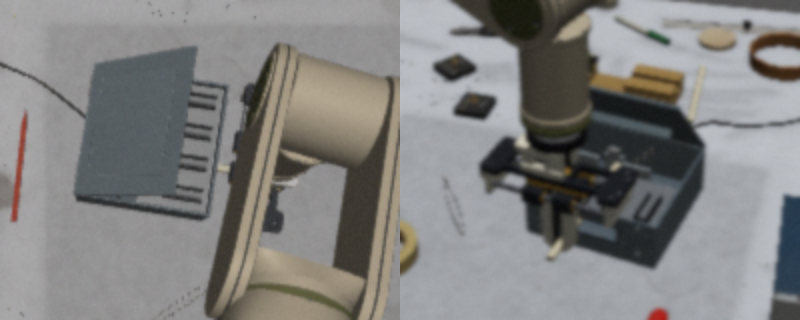

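Call:
apply_moves(
  deltas=[
    [0, [-20, 0, 0], 0],
    [0, [-40, 0, 0], 0],
    [0, [-40, 0, 0], 0],
    [0, [-40, 0, 0], 0],
    [0, [-25, 0, 0], 0],
  ],
)

```text
t: 22.95
tool_pos: [0.5514, -0.3094, 0.227]
orientation: [-2.423, -2.0, -0.0]
force: [0.8, 0.2, -1.0]
opening: 0.0113
```

Call:
apply_moves(
  deltas=[
    [0, [-20, 0, 0], 0],
    [0, [0, 0, 15], 0],
    [0, [0, 0, 15], 0],
    [0, [0, 0, 5], 0],
    [0, [0, 0, 0], 0],
  ],
)

```text
t: 23.58
tool_pos: [0.5484, -0.3254, 0.1908]
orientation: [-2.418, -2.002, 0.001]
force: [-0.2, 0.7, -0.5]
opening: 0.0108
```

Call:
apply_moves(
  deltas=[
    [0, [0, 0, 2], 0],
    [0, [0, 0, 1], 0],
    [0, [0, 0, 0], 0],
  ],
)

```text
t: 23.95
tool_pos: [0.5486, -0.3266, 0.1893]
orientation: [2.421, 2.002, 0.0]
force: [-0.6, 0.1, -0.4]
opening: 0.0111
```

Call:
apply_moves(
  deltas=[
    [0, [0, 0, 1], 0],
    [15, [0, 0, 0], 0],
    [20, [0, 0, 0], 0],
    [28, [0, 0, 0], 0],
    [40, [0, 0, 0], 0],
  ],
)

```text
t: 24.58
tool_pos: [0.5485, -0.3266, 0.188]
orientation: [2.421, 2.002, 0.0]
force: [-0.2, -0.8, -0.1]
opening: 0.0334
```

Call:
apply_moves(
  deltas=[
    [40, [0, 0, 0], 0],
    [40, [0, 0, -10], 0],
    [40, [0, 0, -40], 0],
    [40, [0, 0, -50], 0],
    [40, [0, 0, -50], 0],
  ],
)

```text
t: 25.2
tool_pos: [0.5483, -0.3265, 0.3402]
orientation: [2.421, 2.002, 0.0]
force: [0.5, 0.2, -0.1]
opening: 0.0403
```

Call:
apply_moves(
  deltas=[
    [40, [-40, 0, -20], 0],
    [40, [-50, 0, 0], 0],
    [40, [-50, 0, 0], 0],
    [40, [0, 0, 0], 0],
  ],
)

```text
t: 25.7
tool_pos: [0.5205, -0.4673, 0.3584]
orientation: [2.424, 1.996, -0.001]
force: [-0.1, 0.0, -0.5]
opening: 0.0397
```

Run:
```python
from h import *
im=viewer.read_camera("top");sc=viewer.read_camera("scene")
cv2.imwrite("pics/t8.png",np.hstack([cv2.resize(im[100:300,250:500],(400,320)),cv2.resize(sc[130:370,160:460],(400,320))]))
h=cv2.cvtColor(im,cv2.COLOR_BGR2HSV);m=((h[...,1]>20)&(h[...,1]<100)&(h[...,0]>12)&(h[...,0]<35)&(h[...,2]>120)).astype(np.uint8)
m[:160]=0;m[215:]=0;m[:,:362]=0;m[:,470:]=0
n,l,st,_=cv2.connectedComponentsWithStats(m)
for k in range(1,n):
    if st[k,4]>20: e=ends("top",l==k,.006);print(st[k],e,np.linalg.norm(e[0]-e[1]),[proj("scene",x) for x in e])
plan([.5,-.3,.227],1.381)
```

```text
[370 186  73  15 272] [array([ 0.58619165, -0.14436558,  0.006     ]), array([ 0.54498325, -0.35944346,  0.006     ])] 0.2189900181597647 [array([281.94704919, 282.35970684]), array([240.7657985 , 340.76369521])]
t 25.8 p [ 0.522  -0.4643  0.3582] thx 1.3807 tilt [ 0.  0. -1.] F [ 0.48 -0.59 -0.52] op 40.3 q6 -0.61
yaw -0.0 then tool shift mm [157.2 -52.6 131.2] rows>= 3.523386608095374
```

View pics/t8.png

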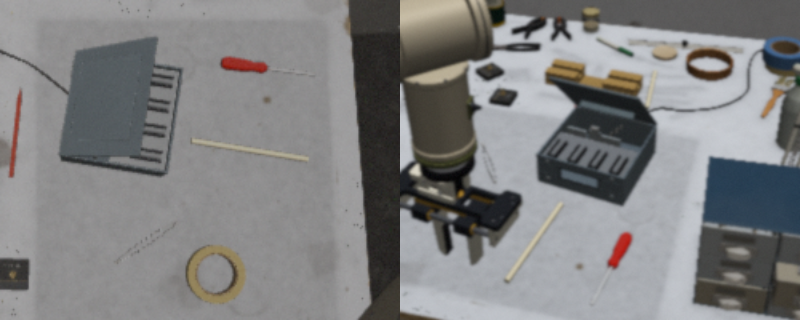

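The lid stands open (left (110,100)). The stick lies flat from (192,141) to (308,158), clear of the box, and the other things are where they were.

```bash
python3 -c "
from plant import order
print(order.close_job())"
```

```text
the job is handed in; nothing more can be done
None
```

The lid of the battery box is open, the long stick is back on the bench clear of it, and the job is handed in (no verdict is reported).

**What I did:**
- I lifted the stick from its rest by the middle and laid it down in front of the slot. With that grip I had to let it drop about 9 mm, and it stayed aligned between the fingers.
- I took it again about 187 mm from the tip and fed it through the slot.
- I felt steel plate at about −1 mm and +19 mm from the slot's middle, with at most about 14 N on the wrist sensor.
- I found the window at about −20 mm and pressed the tab with about 6 N.
- The lid sprang open, and I pulled the stick straight out and laid it down.

**Last checks:**
- **Lid:** both cameras show it open. I judged this by eye and did not measure the angle.
- **Stick:** it measures 219 mm long as seen on the bench plane against 218 mm given, so it lies flat. Its centre is about 157 mm from the slot.
- **Gripper:** it is raised and touching nothing; wrist force was under 1 N at about 26 s.
- **Other things:** none showed visible movement. I checked this by eye only.

**One disagreement:** the top camera put the stick 3 to 5 mm to one side of where the arm's own position placed it. The scene camera agreed better with the arm, and the slot's width left enough room for this.

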